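# Pry the retaining clip off a sample carousel's spindle with a hooked pick

### The job

Take the hooked pick from its rest, feel for the free side of the gap inside the back of the sprung retaining clip on the carousel's spindle (a stop key blocks the rest), let the bent tip down there until it rests lightly on the disc, then pull the clip out of its groove, gently and with the pick only. Leave the clip lying flat on the carousel's top, completely clear of the spindle, and lay the pick back in its rest; leave everything else on the bench alone.

Things in the scene. Friction and masses are not known exactly. Their poses are not given: they have to be found in the camera images.
- carousel: Fixed drive unit: grey base 180 x 160 mm, on it a bare aluminium disc, radius 75 mm, top 70 mm above the bench, that does not turn. Origin on the spindle's axis at bench level, z up. The clip comes off along -x, where the disc is bare; five fixed white tube caps, 10 mm high, stand 63 mm from the axis on the +x part. The soft disc and spindle are marked if the pick presses them with over 15 N.
- spindle_foot (a point): On the spindle's axis at the disc's top (70 mm above the bench), at its groove. Above it a steel land, radius 12.5 mm, reaches from 5.5 to 18 mm above the disc. In the clip's gap a fixed curved steel stop key, 10 mm long, 7.5 mm high, always fills the middle and more of one side: which side is not measured; feel (or see) where the tip goes down to the disc, about 28 degrees to one side of -x.
- clip: Loose dark steel crescent clip (like an E-clip), 47 mm across, 4 mm thick, 20 g, flat on the disc around the spindle. Origin: centre of its circle, on its underside; z up. Mouth at its +x; its back, an arc 18 to 23.5 mm from the origin, at -x. Two pairs of prongs at x = +6 and -6 mm grip the groove. Too springy to be touched by fingers: pick only; bends if the pick loads it with over 18 N.
- clip_gap (a point): On the clip, 15.25 mm from its origin towards -x, at its underside: middle of the curved gap between the spindle's land and the clip's back, 5.5 mm wide, its floor the disc, open to about 40 degrees either side of -x. A tip in it pushes the clip's back towards the clip's -x: it gives way at about 7 N (varies) within 6 mm and is wholly clear with its origin 25 mm from the axis.
- pick: Loose hooked pick, 80 g: aluminium square handle 90 x 14 x 14 mm along x, origin in the handle's centre; from its +x end a steel shank (5 mm thick) runs on to x = 105 mm and there bends straight down (-z) into a round tip 4 mm thick with a flat end. It starts lying in its rest, handle level, tip down.
- pick_tip (a point): Flat end of the pick's tip: at x = 105, y = 0, z = -42 mm of the pick.
- rest: Fixed grey rest of the pick; origin on the bench under its centre, x along the tool. Two posts, 10 mm long, 33 mm before and behind the origin, have notches 20 mm wide: floors 48 mm, cheek tops 58 mm above the bench. The pick lies in both: handle centre 55 mm above the origin, x along the rest's x. Between the posts 56 mm are free for fingers.
- scriber: Bystander: a tool with the same handle but a straight shank, on a like rest on the other side. Origin in its handle's centre.
- beaker: Bystander: glass beaker, 80 mm wide, 100 mm high. Origin under its centre.
- wash_bottle: Bystander: white plastic bottle, 68 mm wide, 170 mm high. Origin under its centre.
- cylinder: Bystander: graduated cylinder on a foot 64 mm wide, 172 mm high. Origin under its centre.
- tip_box: Bystander: closed blue box 85 x 120 x 60 mm. Origin under its centre.
- jar: Bystander: amber jar 50 mm wide, 55 mm high. Origin under its centre.
- boss: Bystander: dark clamp boss with a blue screw, about 70 x 28 x 30 mm. Origin under its block.
Not all that is in view belongs to the job. There is more than one size of the pick; the job needs the largest.

How it is judged:
On the way, in this order (a step that is already met when the one before it is completed fails the run):
1. the pick's tip rests on the disc in the gap between the spindle and the back of the clip, which is still in its groove (x of pick_tip in the frame of clip between -0.0195 and -0.011 m and y of pick_tip in the frame of clip between -0.011 and 0.011 m and z of pick_tip in the frame of clip below 0.003 m and contact force between pick and carousel above 0.5 N and horizontal distance between clip and spindle_foot below 0.004 m), for 0.1 s.
2. the pick has pulled the clip out of the groove (horizontal distance between clip and spindle_foot above 0.014 m and x of pick_tip in the frame of clip between -0.022 and -0.008 m and z of pick_tip in the frame of clip below 0.004 m).
At the end, for the whole second after the job is handed in: Clip flat and still on the disc's top (within 3 mm, 0.1 rad), its centre 22 to 60 mm from the spindle's axis; pick still in both notches of its rest, tip down (within 14 mm lengthwise, 8 mm sideways, 3 mm in height, 0.15 rad in direction, tilt under 0.3 rad) (horizontal distance between clip and spindle_foot between 0.022 and 0.06 m and z of clip in the frame of spindle_foot between -0.003 and 0.003 m and angle between clip's own z axis and vertical below 0.1 rad and linear speed of each of clip, pick below 0.02 m/s and x of pick in the frame of rest between -0.014 and 0.014 m and y of pick in the frame of rest between -0.008 and 0.008 m and z of pick in the frame of rest between 0.052 and 0.058 m and angle between the x axis of pick and the x axis of rest, either way round below 0.15 rad and angle between pick's own z axis and vertical below 0.3 rad); the robot touches nothing.
It fails at once if the robot itself touches the clip (pick only) (contact force between any of the fingers, the arm and clip above 0.5 N).
It fails at once if the pick presses on the carousel or its spindle with more than 15 N (contact force between pick and carousel above 15 N).
It fails at once if the pick loads the clip with more than 18 N (contact force between pick and clip above 18 N).
It fails at once if a bystander is moved by more than 30 mm (distance of any of scriber, beaker, wash_bottle, cylinder, tip_box, jar, boss from where it was at the start of the episode above 0.03 m).
It also fails if it takes over 72 s, if anything falls off the work surface, if the arm or the gripper's body presses on something with over 40 N, if the wrist force passes 120 N, or if a joint passes its speed limit or range.

### The arm

A 6-joint arm with a two-finger parallel gripper is mounted at the origin on the work surface. World frame = base frame: x ahead of the robot, y to its left, z up, the work surface at z = 0. Lengths are in m, angles in rad, forces in N, time in s.
With the tool pointing down it reaches from about 0.3 to 0.775 m from the base axis. Payload 14.6 kg.
Tool frame: the origin (TCP) lies midway between the tips of the shut fingers; the grasp point (between the pads) lies 19 mm behind it; z points along the fingers, y is the line along which they close (so a half turn about z gives the same grasp; the last joint's range is limited). The gripper opens to 85 mm and grips with 20 to 120 N. Pads are 22 mm wide; open, the fingers measure 114 mm over their backs; the gripper's body (76 mm by 85 mm) begins 54 mm behind the grasp point. The pads swing forward as they close: fully open they stand 13 mm farther back than shut.
Start: joints at [-1.369, 0.3, 1.521, -0, 1.321, -0.067], TCP at [0.146, -0.53, 0.207] pointing down, gripper open.
Joint ranges: [-3.03, 3.03], [-0.79, 2.21], [0.23, 2.52], [-1.04, 4.18], [0, 3.07], [-2.55, 2.55]. Speed limits (rad/s): [2.22, 2.22, 2.57, 3.14, 3.14, 3.14].

### API

Orientations are given as a rotation vector (axis times angle).
In Python, from rig import * gives the robot as it stands. The module is installed in compiled form; this text tells all that it offers.
- The arm moves only by the tool carry_out, never from a script. Its argument "moves" is a list of rows, each an object with "twist": the turn, a rotation vector about the tool's x, y, z in rad, a list of three; "travel": the shift along the tool's x, y, z in cm, a list of three; "gripper": the opening in per cent of the stroke, from 0 (shut) to 100 (fully open). A call has 1 to 8 rows; each row is the pose to reach, as a shift and turn from the pose commanded when the call began, along the tool's axes at that moment; what a row does not reach only later rows make up. A row lasts 1/8 s, in which the tool goes at most 62.5 mm and 10.7 degrees, less where a joint would pass 70% of its speed; a pose out of reach is approached as far as the arm can. A call with a gripper value outside its range is refused whole. The fingers move at their own pace and stop on an object; "squeeze" is the grip in N (left out, the last holds). Time passes only in rows, so rows that repeat a pose let the fingers close. It gives the time, the measured TCP pose, the force, the opening and the grip force at its end, in the units of the state.
- read_state(): the state, without advancing time (a new reading comes with each control period).
- read_camera(name): name is "side" or "top" or "wrist"; returns a dict with "frame" (420x560x3 uint8, blue, green, red), "fx", "fy", "cx", "cy" (pixels), "world_to_cam" (4x4, takes a point from world to camera coordinates); the wrist camera has in their place "hand_eye" (4x4, takes a point from camera to tool coordinates, whose origin is the TCP and whose axes are the flange's). Camera axes: x right, y down, z forward; pixel columns grow to the right and rows downward; lengths in m; the calibration is good to about 2 mm. A picture is of the moment at which its call begins: read the wrist's pose just before it. There is no depth.
- finish_job(): hands the job in; it is judged then, once.
The state is a dict: "time_s": time; "joint_pos": joint angles; "qvel": joint speeds; "effort": joint torques, N m; "tcp_pos": TCP position; "tcp_rot": TCP orientation; "ft_force": force on the tool from outside, world axes, zero at the start; "wrist_torque": the same for the moment, N m; "gripper_width": finger opening in m; "gripper_force": force on a finger pad.
Only numpy, scipy, OpenCV 4.12 (cv2) and the standard library are available. Lean on these libraries where they do the work, as an engineer would, in place of code of your own. Each camera call takes 0.05 s, during which the arm holds its last target. There are 200 camera calls.

## Working session

There is one attempt and no reset: what is moved stays moved. The work goes in short steps, Python scripts to look and compute and a tool call to move; the robot and the scene stay as the last step left them, time stands still between calls to the robot, and variables do not carry over. Pictures are saved under pics/ and viewed, at most 10 in all, crops included, and the job is handed in when it is done.

Besides the shell and the picture viewer there is one more tool, called after "Call:" as name(argument=value, ...), one argument or row to a line, values as JSON. carry_out: Moves the arm, as the interface text tells. Its arguments: {"type":"object","properties":{"moves":{"type":"array"},"squeeze":{"type":"number"}},"required":["moves"]}

```bash
mkdir -p pics
python3 - <<'E'
from rig import *
import cv2,numpy as np
s=read_state();print(s['time_s'],s['tcp_pos'],s['tcp_rot'],s['gripper_width'],s['ft_force'])
for n in ['top','side']:
    c=read_camera(n);cv2.imwrite(f'pics/{n}0.png',cv2.resize(c['frame'],(800,600),interpolation=cv2.INTER_CUBIC));print(n,c['fx'],c['fy'],c['cx'],c['cy'],np.round(c['world_to_cam'],3).tolist())
c=read_camera('wrist');print(np.round(c['hand_eye'],4).tolist(),c['fx'],c['cx'],c['cy'])
E
```

```text
0.0 [ 0.14600085 -0.52998762  0.20630352] [-3.11206400e+00 -4.20798627e-01  1.14498286e-04] 0.08527544459204298 [ 0.08980671 -0.11317246  0.30139984]
top 410.8136540902821 410.8136540902821 285.2625686948238 214.31856891894478 [[0.064, -0.998, -0.003, -0.008], [-0.975, -0.062, -0.214, 0.514], [0.213, 0.017, -0.977, 1.331], [0.0, 0.0, 0.0, 1.0]]
side 541.5455268817201 541.5455268817201 275.25566384427214 211.4061299213552 [[-0.846, -0.534, -0.001, 0.42], [-0.31, 0.492, -0.814, 0.232], [0.434, -0.688, -0.581, 1.299], [0.0, 0.0, 0.0, 1.0]]
[[-0.0006, -0.9603, -0.279, 0.0709], [1.0, -0.001, 0.0012, 0.0006], [-0.0015, -0.279, 0.9603, -0.1668], [0.0, 0.0, 0.0, 1.0]] 356.7766009559217 275.77454739612 210.499562251615
```

View pics/top0.png

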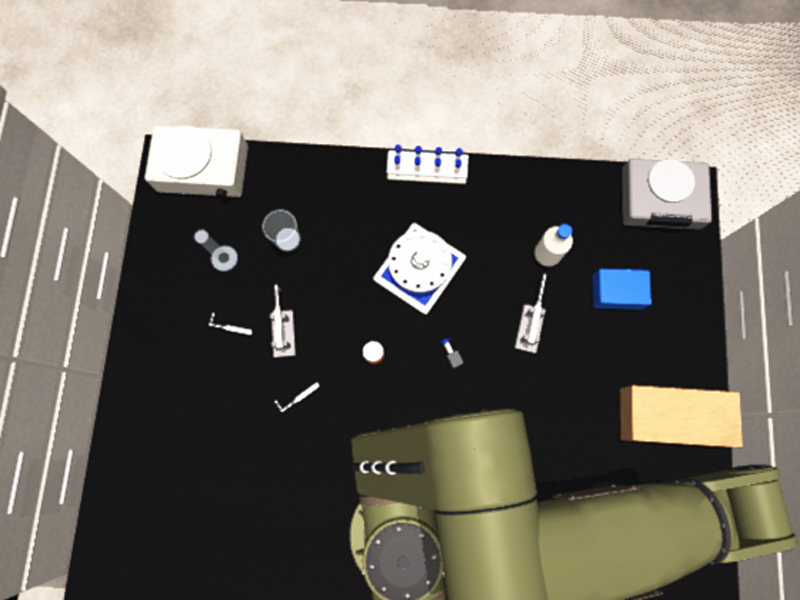

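View pics/side0.png

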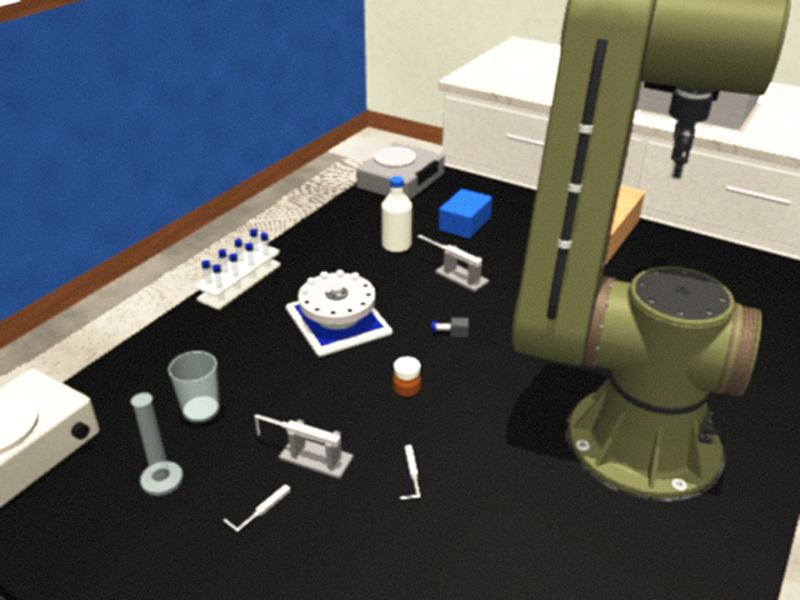

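Top: the hooked pick lies in the left rest with its handle centre near (281,325) and the hook end near (277,287). The carousel's spindle is near (420,260). Side: the pick's handle is near (318,433), its tip near (259,433), and the spindle near (337,293).

```bash
cat > h.py <<'E'
from rig import *
import cv2,numpy as np
from scipy.spatial.transform import Rotation as Ro
def cam(name):
    s=read_state();c=read_camera(name)
    if name=='wrist':
        T=np.eye(4);T[:3,:3]=Ro.from_rotvec(s['tcp_rot']).as_matrix();T[:3,3]=s['tcp_pos']
        c['world_to_cam']=np.linalg.inv(T@c['hand_eye'])
    return c
def ray(c,u,v):
    C=np.linalg.inv(c['world_to_cam']);d=C[:3,:3]@[(u-c['cx'])/c['fx'],(v-c['cy'])/c['fy'],1]
    return C[:3,3],d
def atz(c,u,v,z):
    o,d=ray(c,u,v);return o+d*(z-o[2])/d[2]
def proj(c,p):
    q=c['world_to_cam']@np.r_[p,1];return np.array([c['fx']*q[0]/q[2]+c['cx'],c['fy']*q[1]/q[2]+c['cy']])
def tri(rs):
    A=0;b=0
    for o,d in rs:
        d=d/np.linalg.norm(d);P=np.eye(3)-np.outer(d,d);A=A+P;b=b+P@o
    return np.linalg.solve(A,b)
def totool(p,yaw=None):
    "shift in cm and twist z (rad) from the present pose to TCP p"
    s=read_state();R=Ro.from_rotvec(s['tcp_rot']).as_matrix()
    return R.T@(np.array(p)-s['tcp_pos'])*100, R
E
python3 - <<'E'
from h import *
k=.7
t=cam('top');s=cam('side')
print('axis',atz(t,420*k,259*k,.088),atz(s,337*k,293*k,.088))
print('handle',atz(t,281*k,325*k,.06),atz(s,318*k,433*k,.06))
print('handle fwd end/back',atz(t,279*k,313*k,.06),atz(t,284*k,345*k,.06), 'bend',atz(t,277*k,286*k,.056))
print('tip side',atz(s,259*k,434*k,.013),atz(s,257*k,416*k,.056),'rest base',atz(s,317*k,459*k,0.0))
cv2.imwrite('pics/z1.png',np.hstack([cv2.resize(t['frame'][190:255,175:225],(440,572),interpolation=cv2.INTER_CUBIC),cv2.resize(t['frame'][140:230,250:340],(360,572)[:1]+(572,),interpolation=cv2.INTER_CUBIC)]))
E
```

```text
axis [0.62148591 0.00200319 0.088     ] [0.61015138 0.0230024  0.088     ]
handle [0.44884575 0.31702583 0.06      ] [0.43317744 0.3237107  0.06      ]
handle fwd end/back [0.4770777  0.32488313 0.06      ] [0.40229918 0.30485833 0.06      ] bend [0.54287129 0.33788915 0.056     ]
tip side [0.54555912 0.34199845 0.013     ] [0.54349119 0.34275973 0.056     ] rest base [ 4.37814675e-01  3.25951375e-01 -1.11022302e-16]
```

Call:
carry_out(
  moves=[
    {"twist": [0, 0, 0], "travel": [5, -3.3, -2], "gripper": 100},
    {"twist": [0, 0, 0], "travel": [10, -6.6, -2], "gripper": 100},
    {"twist": [0, 0, 0], "travel": [15, -10, -2], "gripper": 100},
    {"twist": [0, 0, 0], "travel": [20, -13, -2], "gripper": 100},
    {"twist": [0, 0, 0], "travel": [25, -16.5, -2], "gripper": 100},
    {"twist": [0, 0, 0], "travel": [30, -20, -2], "gripper": 100},
    {"twist": [0, 0, 0], "travel": [35, -23, -2], "gripper": 100},
    {"twist": [0, 0, 0], "travel": [40, -26.5, -2], "gripper": 100},
  ],
)

```text
time_s: 1.25
tcp_pos: [0.4624, -0.1669, 0.227]
tcp_rot: [3.113, 0.421, 0.0]
ft_force: [0.7, -1.0, 0.4]
gripper_width: 0.0853
gripper_force: 0.0
```

Call:
carry_out(
  moves=[
    {"twist": [0, 0, 0], "travel": [5, -3.3, 0], "gripper": 100},
    {"twist": [0, 0, 0], "travel": [10, -6.6, 0], "gripper": 100},
    {"twist": [0, 0, 0], "travel": [15, -10, 0], "gripper": 100},
    {"twist": [0, 0, 0], "travel": [20, -13, 0], "gripper": 100},
    {"twist": [0, 0, 0], "travel": [20, -13, 0], "gripper": 100},
  ],
)

```text
time_s: 1.88
tcp_pos: [0.6207, 0.0127, 0.2254]
tcp_rot: [-3.112, -0.426, 0.003]
ft_force: [-0.4, 0.1, -0.3]
gripper_width: 0.0853
gripper_force: 0.0
```

Run:
```python
from h import *
s=read_state();print(s['time_s'],s['tcp_pos'],s['tcp_rot'],s['joint_pos'],s['qvel'])
c=cam('wrist');np.save('w1.npy',c['world_to_cam'])
cv2.imwrite('pics/w1.png',cv2.resize(c['frame'],(800,600),interpolation=cv2.INTER_CUBIC))
```

```text
1.875 [0.62073001 0.01274888 0.22538983] [-3.11194230e+00 -4.26485448e-01  2.60375324e-03] [-3.85635917e-02  4.49253705e-01  1.27476034e+00  2.66989356e-04
  1.41930875e+00  1.25979318e+00] [-0.06275381 -0.05632013  0.06958073 -0.00933571 -0.00641254 -0.03591346]
```

View pics/w1.png

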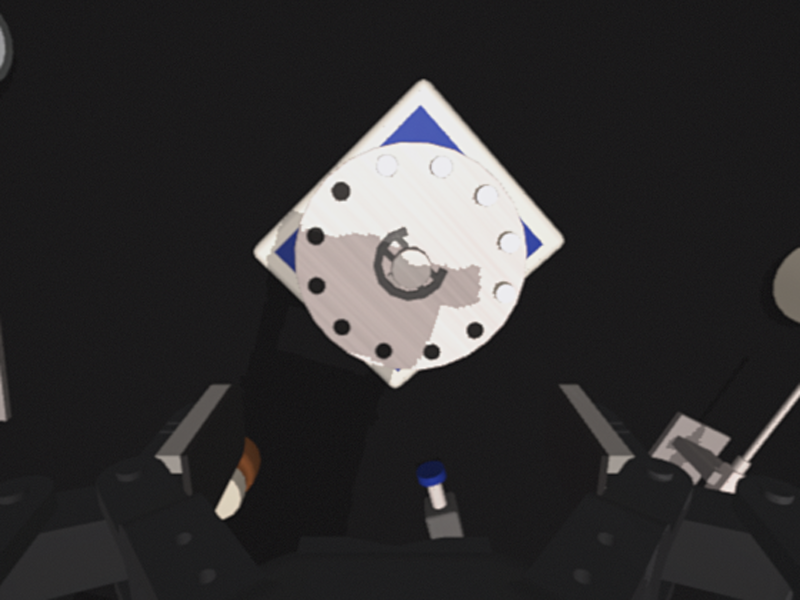

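Wrist view: the disc centre is near (411,256). The five white caps run from (387,165) to (505,293) with the middle one at (487,195), so carousel +x points to the upper right, about -36° in world. The clip's back faces the lower left. I'll enlarge the clip.

Run:
```python
from h import *
f=cv2.imread('pics/w1.png');
cv2.imwrite('pics/w1z.png',cv2.resize(f[205:325,330:490],(800,600),interpolation=cv2.INTER_CUBIC))
c=read_camera('wrist');c['world_to_cam']=np.load('w1.npy')
k=.7
caps=np.array([atz(c,u*k,v*k,.08) for u,v in [(387,165),(441,167),(487,195),(510,242),(505,293)]])
holes=np.array([atz(c,u*k,v*k,.07) for u,v in [(341,190),(316,236),(317,285),(342,327),(384,351),(432,352),(475,330)]])
P=np.vstack([caps,holes])[:,:2]
A=np.c_[2*P,np.ones(len(P))];x=np.linalg.lstsq(A,(P**2).sum(1),rcond=None)[0]
print('axis',x[:2],'r',np.sqrt(x[2]+x[:2]@x[:2]));d=caps[:,:2]-x[:2];print(np.degrees(np.arctan2(d[:,1],d[:,0])),np.hypot(*d.T))
d=holes[:,:2]-x[:2];print(np.degrees(np.arctan2(d[:,1],d[:,0])),np.hypot(*d.T))
print('land top',atz(c,413*k,258*k,.088))
```

```text
axis [0.62599185 0.00224741] r 0.06293977804762244
[ 29.08327557  -0.38852929 -30.30299122 -60.19563905 -90.43455009] [0.06316108 0.06268334 0.06315172 0.06292122 0.0623149 ]
[  58.78369554   89.24549285  118.98158933  149.36848254  179.59463579
 -150.55637017 -120.71032069] [0.06340748 0.06264255 0.06254723 0.06284435 0.06315082 0.06329403
 0.06314881]
land top [0.63303904 0.00326698 0.088     ]
```

View pics/w1z.png

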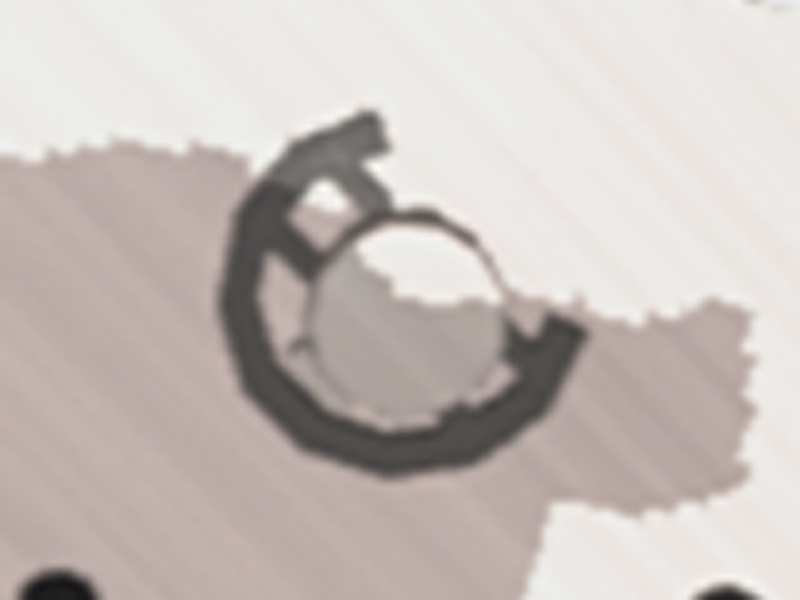

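Run:
```python
from h import *
c=read_camera('wrist');c['world_to_cam']=np.load('w1.npy')
ax=np.array([.626,.0022]);
for da in (-40,-28,-14,0,14,28,40):
    a=np.radians(149.55+da);o=[]
    for r,z in ((15.25,70),(12.5,75.5),(12.5,88),(18,74),(20.75,74),(15.25,77.5)):
        p=proj(c,np.r_[ax+r/1000*np.array([np.cos(a),np.sin(a)]),z/1000])/.7
        o.append(np.round((p-[330,205])*5).astype(int).tolist())
    print(da,o)
```

```text
-40 [[285, 299], [306, 307], [305, 329], [263, 307], [241, 309], [284, 312]]
-28 [[289, 323], [309, 327], [309, 349], [268, 336], [247, 341], [288, 336]]
-14 [[300, 349], [319, 348], [319, 372], [282, 366], [263, 377], [300, 362]]
0 [[318, 371], [333, 367], [334, 391], [302, 393], [287, 407], [318, 385]]
14 [[340, 388], [351, 381], [353, 406], [329, 413], [317, 431], [340, 403]]
28 [[365, 400], [373, 391], [375, 416], [359, 427], [353, 447], [367, 415]]
40 [[389, 405], [393, 395], [396, 420], [388, 433], [385, 453], [391, 420]]
```

Enlarged, the key's end shows at (300,345), which projects to about -14°. The floor is free from there to the prong, around (288,323). So the free side is -28°, at world angle 121.5°. Next I go over the pick.

Call:
carry_out(
  moves=[
    {"twist": [0, 0, 0], "travel": [-1.5, -5.8, 0], "gripper": 100},
    {"twist": [0, 0, 0], "travel": [-3, -11.5, 0], "gripper": 100},
    {"twist": [0, 0, 0], "travel": [-4.5, -17, 0], "gripper": 100},
    {"twist": [0, 0, 0], "travel": [-6, -23, 0], "gripper": 100},
    {"twist": [0, 0, 0], "travel": [-7.5, -28.7, 0], "gripper": 100},
    {"twist": [0, 0, 0], "travel": [-9, -34.4, 0], "gripper": 100},
    {"twist": [0, 0, 0], "travel": [-9, -34.4, 0], "gripper": 100},
    {"twist": [0, 0, 0], "travel": [-9, -34.4, 0], "gripper": 100},
  ],
)

```text
time_s: 3.02
tcp_pos: [0.4418, 0.3165, 0.2273]
tcp_rot: [-3.113, -0.42, -0.001]
ft_force: [-0.3, 0.6, 0.6]
gripper_width: 0.0856
gripper_force: 0.0
```

Run:
```python
from h import *
s=read_state();print(s['time_s'],s['tcp_pos'],s['tcp_rot'],s['joint_pos'])
c=cam('wrist');np.save('w2.npy',c['world_to_cam'])
cv2.imwrite('pics/w2.png',cv2.resize(c['frame'],(800,600),interpolation=cv2.INTER_CUBIC))
```

```text
3.025 [0.44182362 0.31653333 0.22726118] [-3.11344213e+00 -4.19564287e-01 -9.82117140e-04] [ 5.54396397e-01  2.69825561e-01  1.51167677e+00 -2.53971744e-04
  1.35951647e+00  1.85734188e+00]
```

View pics/w2.png

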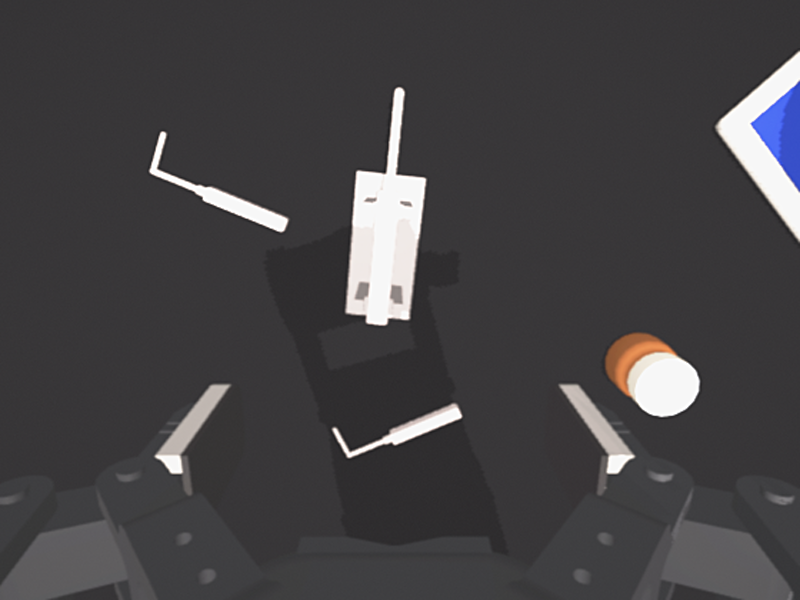

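The pick runs from its handle's back end near (377,323) to the bend of the shank near (399,90). The rest's base corners are (356,171), (426,177), (409,320) and (346,314).

Run:
```python
from h import *
c=read_camera('wrist');c['world_to_cam']=np.load('w2.npy');k=.7
b=atz(c,377*k,324*k,.062);t=atz(c,399*k,89*k,.0575)
d=(t-b)[:2];L=np.hypot(*d);u=d/L
print(b,t,L,'expect ~.1525',np.degrees(np.arctan2(d[1],d[0])),'centre',b[:2]+u*.045,'from tip',t[:2]-u*.1075)
R=np.array([atz(c,x*k,y*k,0.) for x,y in [(356,171),(426,177),(409,320),(346,314)]])
print(R.mean(0),np.degrees(np.arctan2(*(R[0]-R[3])[1::-1])),np.degrees(np.arctan2(*(R[1]-R[2])[1::-1])),np.linalg.norm(R[0]-R[1]),np.linalg.norm(R[0]-R[3]))
a=np.radians(15.4);s=read_state();M=Ro.from_rotvec(s['tcp_rot']).as_matrix()
print(M.T@(np.r_[b[:2]+u*.045,.036]-s['tcp_pos'])*100, np.degrees(np.arctan2(M[1,0],M[0,0])))
```

```text
[0.39840258 0.31564766 0.062     ] [0.54759759 0.34119919 0.0575    ] 0.15136720990765382 expect ~.1525 9.718341833592184 centre [0.44275681 0.32324388] from tip [0.44164027 0.32305266]
[0.43933102 0.3227059  0.        ] 10.009945043570132 9.33597305270471 0.05274288645928897 0.11294914609731721
[ 0.2299791  -0.66734433 19.11011489] 15.276646687482637
```

Call:
carry_out(
  moves=[
    {"twist": [0, 0, 0.098], "travel": [0.2, -0.65, 3], "gripper": 100},
    {"twist": [0, 0, 0.098], "travel": [0.2, -0.65, 8], "gripper": 100},
    {"twist": [0, 0, 0.098], "travel": [0.2, -0.65, 13], "gripper": 100},
    {"twist": [0, 0, 0.098], "travel": [0.2, -0.65, 16.5], "gripper": 100},
    {"twist": [0, 0, 0.098], "travel": [0.2, -0.65, 18.5], "gripper": 100},
    {"twist": [0, 0, 0.098], "travel": [0.2, -0.65, 19], "gripper": 100},
    {"twist": [0, 0, 0.098], "travel": [0.2, -0.65, 19], "gripper": 100},
  ],
)

```text
time_s: 4.0
tcp_pos: [0.4423, 0.324, 0.0374]
tcp_rot: [-3.13, -0.266, -0.001]
ft_force: [0.1, 1.0, 0.7]
gripper_width: 0.0853
gripper_force: 0.0
```

Run:
```python
from h import *
s=read_state();M=Ro.from_rotvec(s['tcp_rot']).as_matrix();print(s['tcp_pos'],np.degrees(np.arctan2(M[1,0],M[0,0])),M[2],s['ft_force'])
c=cam('wrist')
cv2.imwrite('pics/w3.png',cv2.resize(c['frame'],(800,600),interpolation=cv2.INTER_CUBIC))
```

```text
[0.44230851 0.32399186 0.03741044] 9.723895288628862 [ 4.66761621e-04 -1.68500325e-04 -9.99999877e-01] [0.07479162 1.03115648 0.72677691]
```

View pics/w3.png

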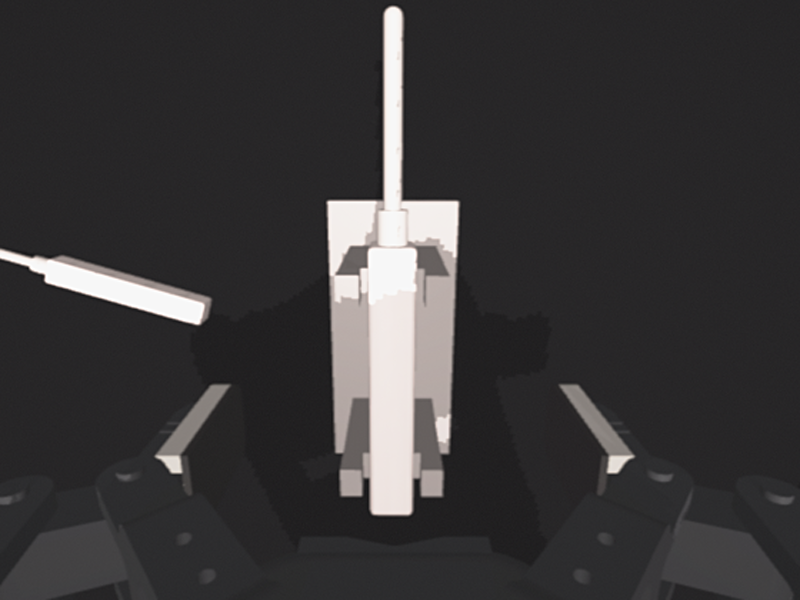

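The handle is centred between the fingers: handle column 391, finger midpoint 394. Both posts are clear of the pads. I close now.

Call:
carry_out(
  moves=[
    {"twist": [0, 0, 0], "travel": [0, 0, 0], "gripper": 0},
    {"twist": [0, 0, 0], "travel": [0, 0, 0], "gripper": 0},
    {"twist": [0, 0, 0], "travel": [0, 0, 0], "gripper": 0},
    {"twist": [0, 0, 0], "travel": [0, 0, 0], "gripper": 0},
    {"twist": [0, 0, 0], "travel": [0, 0, 0], "gripper": 0},
    {"twist": [0, 0, 0], "travel": [0, 0, 0], "gripper": 0},
    {"twist": [0, 0, 0], "travel": [0, 0, 0], "gripper": 0},
    {"twist": [0, 0, 0], "travel": [0, 0, 0], "gripper": 0},
  ],
  squeeze=100,
)

```text
time_s: 5.05
tcp_pos: [0.4422, 0.3248, 0.0377]
tcp_rot: [-3.129, -0.268, -0.002]
ft_force: [-0.9, -0.6, 7.1]
gripper_width: -0.0002
gripper_force: 3.4
```

The width reads 0, so the fingers shut on nothing. I look.

Run:
```python
from h import *
s=read_state();print(s['gripper_width'],s['gripper_force'],s['ft_force'],s['wrist_torque'])
c=cam('wrist');t=cam('side')
cv2.imwrite('pics/w4.png',np.hstack([cv2.resize(c['frame'],(400,300)),cv2.resize(t['frame'][210:360,130:330],(400,300),interpolation=cv2.INTER_CUBIC)]))
```

```text
-0.0001713813166945237 3.438315577313915 [-0.9193449  -0.64863747  7.08957283] [-0.02482323  0.02292275  0.01488473]
```

View pics/w4.png

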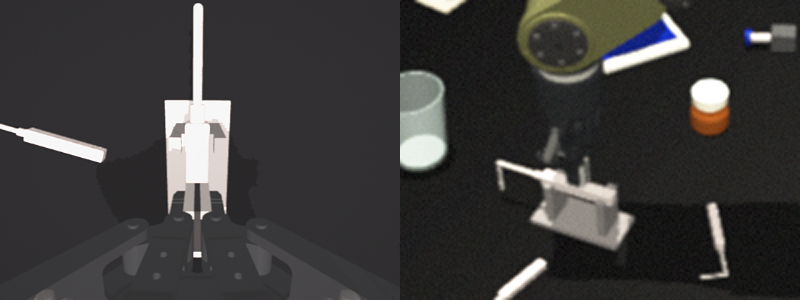

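Run:
```python
from h import *
s=read_state();t=cam('side');w=cam('wrist')
u=np.array([np.cos(np.radians(9.7)),np.sin(np.radians(9.7)),0]);p=s['tcp_pos']
for n,q in dict(tcp=p,grasp=p+[0,0,.019],up25=p+[0,0,.025],hc=np.array([.4422,.323,.055]),hb=np.array([.4422,.323,.062])-.045*u,hf=np.array([.4422,.323,.062])+.045*u,bend=np.array([.4422,.323,.0575])+.1075*u).items():
    print(n,q.round(4),'side crop',((proj(t,q)-[130,210])*2+[400,0]).round(),'wrist',(proj(w,q)/1.4).round())
# zoomed crop for one view
cv2.imwrite('pics/w5.png',np.hstack([cv2.resize(w['frame'][170:420,180:380],(400,500),interpolation=cv2.INTER_CUBIC),cv2.resize(t['frame'][255:335,175:239],(400,500),interpolation=cv2.INTER_CUBIC)]))
```

```text
tcp [0.4422 0.3248 0.0377] side crop [579. 198.] wrist [196. 181.]
grasp [0.4422 0.3248 0.0567] side crop [578. 186.] wrist [196. 193.]
up25 [0.4422 0.3248 0.0627] side crop [578. 182.] wrist [196. 197.]
hc [0.4422 0.323  0.055 ] side crop [579. 186.] wrist [199. 192.]
hb [0.3978 0.3154 0.062 ] side crop [615. 192.] wrist [198. 259.]
hf [0.4866 0.3306 0.062 ] side crop [544. 171.] wrist [199. 125.]
bend [0.5482 0.3411 0.0575] side crop [498. 159.] wrist [199.   3.]
```

View pics/w5.png

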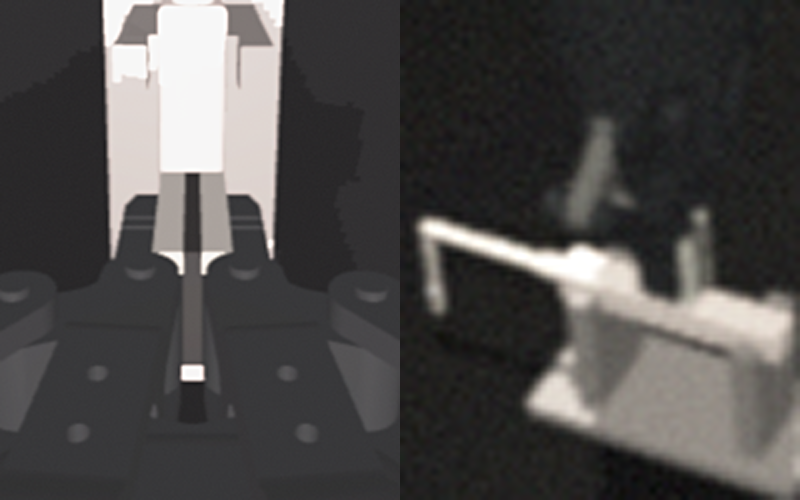

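The fingertips are shut on top of the handle, pads at crop (188,172) over the handle, with about 7 N upward. Working back from the pad images, the real fingertips sit about 25 mm behind the nominal TCP. I open and go lower.

Call:
carry_out(
  moves=[
    {"twist": [0, 0, 0], "travel": [0, 0, -1], "gripper": 70},
    {"twist": [0, 0, 0], "travel": [0, 0, -1], "gripper": 70},
    {"twist": [0, 0, 0], "travel": [0, 0, -1], "gripper": 70},
    {"twist": [0, 0, 0], "travel": [0, 0, -1], "gripper": 70},
    {"twist": [0, 0, 0], "travel": [0, 0, -1], "gripper": 70},
    {"twist": [0, 0, 0], "travel": [0, 0, -1], "gripper": 70},
  ],
)

```text
time_s: 6.0
tcp_pos: [0.4416, 0.3244, 0.0468]
tcp_rot: [3.13, 0.268, -0.0]
ft_force: [0.2, 0.6, -0.5]
gripper_width: 0.0594
gripper_force: 0.0
```

Call:
carry_out(
  moves=[
    {"twist": [0, 0, 0], "travel": [0, -0.1, 1], "gripper": 70},
    {"twist": [0, 0, 0], "travel": [0, -0.1, 2], "gripper": 70},
    {"twist": [0, 0, 0], "travel": [0, -0.1, 2.8], "gripper": 70},
    {"twist": [0, 0, 0], "travel": [0, -0.1, 3.4], "gripper": 70},
    {"twist": [0, 0, 0], "travel": [0, -0.1, 3.4], "gripper": 70},
  ],
)

```text
time_s: 6.62
tcp_pos: [0.4413, 0.3253, 0.0124]
tcp_rot: [3.13, 0.268, -0.001]
ft_force: [-0.1, 0.1, 0.3]
gripper_width: 0.0597
gripper_force: 0.0
```

Run:
```python
from h import *
s=read_state();print(s['gripper_width'],s['ft_force'],s['tcp_pos'])
w=cam('wrist');cv2.imwrite('pics/w6.png',w['frame'])
```

```text
0.05966539075951968 [-0.09429757  0.09183113  0.30165742] [0.44131952 0.32531779 0.01235672]
```

Call:
carry_out(
  moves=[
    {"twist": [0, 0, 0], "travel": [0.1, 0.2, 0.1], "gripper": 70},
    {"twist": [0, 0, 0], "travel": [0.1, 0.2, 0.1], "gripper": 0},
    {"twist": [0, 0, 0], "travel": [0.1, 0.2, 0.1], "gripper": 0},
    {"twist": [0, 0, 0], "travel": [0.1, 0.2, 0.1], "gripper": 0},
    {"twist": [0, 0, 0], "travel": [0.1, 0.2, 0.1], "gripper": 0},
    {"twist": [0, 0, 0], "travel": [0.1, 0.2, 0.1], "gripper": 0},
    {"twist": [0, 0, 0], "travel": [0.1, 0.2, 0.1], "gripper": 0},
    {"twist": [0, 0, 0], "travel": [0.1, 0.2, 0.1], "gripper": 0},
  ],
  squeeze=100,
)

```text
time_s: 7.68
tcp_pos: [0.443, 0.3237, 0.0122]
tcp_rot: [-3.13, -0.268, -0.001]
ft_force: [-1.1, -1.2, 6.2]
gripper_width: 0.0121
gripper_force: 98.0
```

Held: width 12 mm, 98 N. Lift.

Call:
carry_out(
  moves=[
    {"twist": [0, 0, 0], "travel": [0, 0, -0.5], "gripper": 0},
    {"twist": [0, 0, 0], "travel": [0, 0, -2], "gripper": 0},
    {"twist": [0, 0, 0], "travel": [0, 0, -5], "gripper": 0},
    {"twist": [0, 0, 0], "travel": [0, 0, -8], "gripper": 0},
    {"twist": [0, 0, 0], "travel": [0, 0, -11], "gripper": 0},
    {"twist": [0, 0, 0], "travel": [0, 0, -13], "gripper": 0},
    {"twist": [0, 0, 0], "travel": [0, 0, -13], "gripper": 0},
  ],
)

```text
time_s: 8.55
tcp_pos: [0.4434, 0.324, 0.1438]
tcp_rot: [-3.129, -0.268, -0.005]
ft_force: [0.2, -0.3, -1.6]
gripper_width: 0.0123
gripper_force: 97.5
```

Run:
```python
from h import *
s=read_state();print(s['gripper_width'],s['ft_force'],s['wrist_torque'],s['tcp_pos'],s['joint_pos'])
w=cam('wrist');t=cam('side');np.save('w7.npy',w['world_to_cam'])
p=proj(t,s['tcp_pos']+[.05,0,0.03]);print('crop origin',x0:=int(p[0])-66,y0:=int(p[1])-66)
cv2.imwrite('pics/w7.png',np.hstack([cv2.resize(w['frame'],(420,315)),cv2.resize(t['frame'][y0:y0+110,x0:x0+132],(378,315),interpolation=cv2.INTER_CUBIC)]))
```

```text
0.012301966773268383 [ 0.23854945 -0.29367411 -1.63156556] [0.06585427 0.02288342 0.03051578] [0.44338645 0.32402141 0.14384753] [ 5.64399165e-01  3.55359493e-01  1.60014101e+00 -8.41895895e-06
  1.18271258e+00  1.96438207e+00]
crop origin 131 189
```

View pics/w7.png

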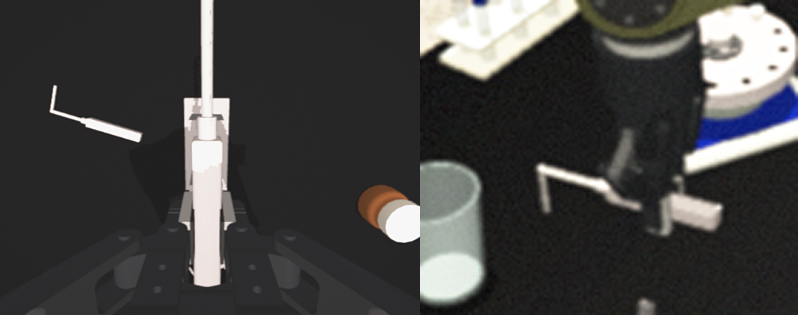

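The handle is held straight between the pads, at wrist column 208 with the shank running up at 207. In the side view the tip hangs down, with its end at crop (547,211). I carry it to above the clip.

Call:
carry_out(
  moves=[
    {"twist": [0, 0, 0.1], "travel": [0.5, 3.5, -0.6], "gripper": 0},
    {"twist": [0, 0, 0.2], "travel": [1, 7.5, -0.6], "gripper": 0},
    {"twist": [0, 0, 0.3], "travel": [1.6, 11.5, -0.6], "gripper": 0},
    {"twist": [0, 0, 0.4], "travel": [2.2, 15.5, -0.6], "gripper": 0},
    {"twist": [0, 0, 0.5], "travel": [2.8, 19.5, -0.6], "gripper": 0},
    {"twist": [0, 0, 0.6], "travel": [3.4, 23.5, -0.6], "gripper": 0},
    {"twist": [0, 0, 0.7], "travel": [4, 26.7, -0.6], "gripper": 0},
    {"twist": [0, 0, 0.7], "travel": [4, 26.7, -0.6], "gripper": 0},
  ],
)

```text
time_s: 9.65
tcp_pos: [0.5276, 0.0657, 0.1467]
tcp_rot: [3.03, -0.826, -0.003]
ft_force: [0.5, 1.0, -1.7]
gripper_width: 0.0124
gripper_force: 97.6
```

```bash
cat >> h.py <<'E'
AX=np.array([.626,.0022]);YAW=np.radians(149.55)   # clip -x direction
TIP=np.array([.104,0,-.0008])                      # tip in tool
def stat(tip=TIP):
    s=read_state();M=Ro.from_rotvec(s['tcp_rot']).as_matrix();p=s['tcp_pos']+M@tip
    d=p[:2]-AX;a=np.degrees(np.arctan2(d[1],d[0])-YAW)
    print('t',s['time_s'],'tcp',np.round(s['tcp_pos'],4),'yaw',np.degrees(np.arctan2(M[1,0],M[0,0])).round(2),'tip',np.round(p,4),'r mm',(np.hypot(*d)*1e3).round(2),'ang',a.round(1),'F',np.round(s['ft_force'],2),'tq',np.round(s['wrist_torque'],3),'w',round(s['gripper_width'],4))
    return s,M,p
E
python3 - <<'E'
from h import *
s,M,p=stat();print(s['joint_pos'].round(3) if hasattr(s['joint_pos'],'round') else s['joint_pos'])
a=YAW-np.radians(28);g=np.r_[AX+.01525*np.array([np.cos(a),np.sin(a)]),.100]
print('shift cm',M.T@(g-p)*100)
# old side frame check of tip
t=cam('side')
q=np.array([.4434,.324,.1438]);y=np.radians(9.8);q=q+[.104*np.cos(y),.104*np.sin(y),.0008]
print('pred',proj(t,q),'seen',(175.3,262.7))
for n,x in (('side',t),('top',cam('top'))):
    u=proj(x,p).round().astype(int);print(n,u)
    cv2.imwrite(f'pics/c_{n}.png',cv2.resize(x['frame'][u[1]-25:u[1]+25,u[0]-33:u[0]+33],(396*1,300),interpolation=cv2.INTER_CUBIC))
w=cam('wrist');cv2.imwrite('pics/c_wrist.png',w['frame']);print('wrist tip',proj(w,p))
E
```

```text
t 9.65 tcp [0.5276 0.0657 0.1467] yaw -30.51 tip [0.6172 0.0129 0.1474] r mm 13.83 ang -20.0 F [ 0.53  1.   -1.67] tq [-0.02  -0.018  0.011] w 0.0124
[ 0.055  0.318  1.643 -0.     1.182  2.158]
shift cm [-0.04029466 -0.24811602  4.73752908]
pred [175.32234252 261.81236259] seen (175.3, 262.7)
side [235 185]
top [291 177]
wrist tip [278.79376684  23.30567137]
```

Call:
carry_out(
  moves=[
    {"twist": [0, 0, 0], "travel": [0, -0.25, 1.5], "gripper": 0},
    {"twist": [0, 0, 0], "travel": [0, -0.25, 3], "gripper": 0},
    {"twist": [0, 0, 0], "travel": [0, -0.25, 4.5], "gripper": 0},
    {"twist": [0, 0, 0], "travel": [0, -0.25, 5.1], "gripper": 0},
    {"twist": [0, 0, 0], "travel": [0, -0.25, 5.1], "gripper": 0},
    {"twist": [0, 0, 0], "travel": [0, -0.25, 5.1], "gripper": 0},
  ],
)

```text
time_s: 10.55
tcp_pos: [0.5292, 0.0695, 0.0973]
tcp_rot: [-3.032, 0.822, -0.001]
ft_force: [0.1, -0.3, -0.0]
gripper_width: 0.0122
gripper_force: 97.6
```

Run:
```python
from h import *
s,M,p=stat()
out=[]
for n in ('wrist','side','top'):
    x=cam(n);np.save(f'wc_{n}.npy',x['world_to_cam']);u=proj(x,p).round().astype(int);h=40 if n=='wrist' else 25
    y0=max(u[1]-h,0);x0=u[0]-h;print(n,'x0,y0',x0,y0,'scale',400/(2*h),'tip',((proj(x,p)-[x0,y0])*400/2/h).round())
    foot=np.r_[AX,.088];print('  land top centre',((proj(x,foot)-[x0,y0])*400/2/h).round(),'gap -28 floor',((proj(x,np.r_[p[:2],.07])-[x0,y0])*400/2/h).round())
    out.append(cv2.resize(x['frame'][y0:y0+2*h,x0:x0+2*h],(400,400),interpolation=cv2.INTER_CUBIC))
cv2.imwrite('pics/w8.png',cv2.resize(np.hstack(out),(800,267)) if 0 else np.vstack([np.hstack(out[:2]),np.hstack([cv2.resize(out[2],(200,200)),np.zeros((200,600,3),np.uint8)])]))
```

```text
t 10.55 tcp [0.5292 0.0695 0.0973] yaw -30.32 tip [0.6189 0.017  0.0982] r mm 16.36 ang -34.0 F [ 0.11 -0.28 -0.02] tq [ 0.036  0.014 -0.003] w 0.0122
wrist x0,y0 234 0 scale 5.0 tip [202. 133.]
  land top centre [307. -12.] gap -28 floor [203. 195.]
side x0,y0 209 175 scale 8.0 tip [203. 200.]
  land top centre [213. 198.] gap -28 floor [207. 267.]
top x0,y0 265 156 scale 8.0 tip [196. 199.]
  land top centre [232. 192.] gap -28 floor [196. 218.]
```

View pics/w8.png

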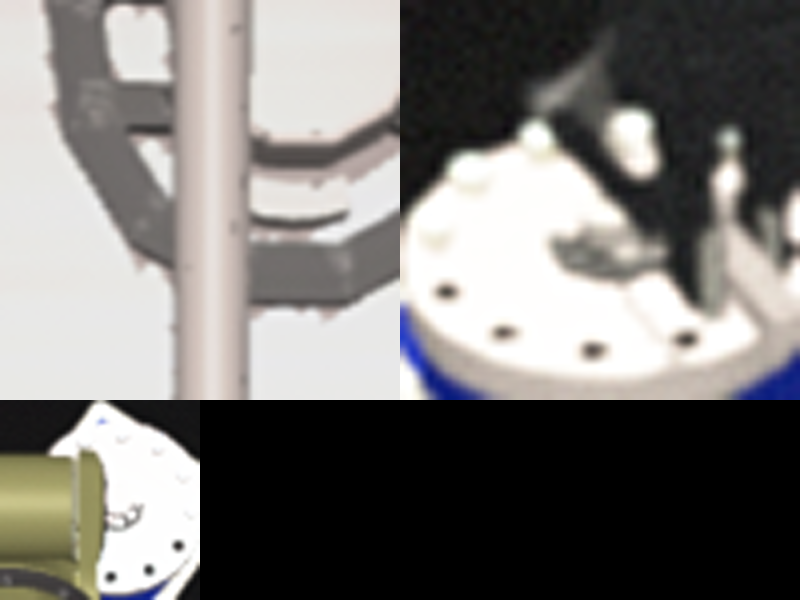

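The wrist crop shows the shank over the clip at columns 175–250. The key's edge is to the right at (250–350,215), and bright free floor is to the left at (150,160). I check my axis estimate against the clip's outline.

Run:
```python
from h import *
s,M,p=stat();w=read_camera('wrist');w['world_to_cam']=np.load('wc_wrist.npy')
f=lambda r,a,z:((proj(w,np.r_[AX+r/1e3*np.array([np.cos(YAW+np.radians(a)),np.sin(YAW+np.radians(a))]),z])-[234,0])*5).round().astype(int).tolist()
for a in (-80,-60,-45,-28,-14,0,14,28,40): print(a,'outer.074',f(23.5,a,.074),'.07',f(23.5,a,.07),'inner',f(18,a,.074),'land top',f(12.5,a,.088),'land bot',f(12.5,a,.0755),'keytop outer',f(17,a,.0775),'gapfloor',f(15.25,a,.07))
# clip/dark pixels extents in the crop
fr=cv2.cvtColor(cv2.imread('pics/w8.png')[:400,:400],cv2.COLOR_BGR2GRAY)
for x in (100,120,140,160,270,290,310,330,350): 
    v=np.where(fr[:,x]<140)[0];e=np.split(v,np.where(np.diff(v)>3)[0]+1);print(x,[(int(q[0]),int(q[-1])) for q in e if len(q)])
```

```text
t 10.7 tcp [0.5291 0.0695 0.0973] yaw -30.32 tip [0.6189 0.017  0.0982] r mm 16.4 ang -33.8 F [ 0.25 -0.12 -1.45] tq [-0.007  0.045  0.053] w 0.0121
-80 outer.074 [57, 78] .07 [60, 88] inner [113, 67] land top [167, 15] land bot [170, 52] keytop outer [122, 56] gapfloor [143, 72]
-60 outer.074 [88, 166] .07 [90, 174] inner [136, 135] land top [184, 67] land bot [185, 100] keytop outer [144, 121] gapfloor [162, 129]
-45 outer.074 [127, 221] .07 [128, 228] inner [166, 178] land top [206, 99] land bot [206, 130] keytop outer [173, 162] gapfloor [187, 164]
-28 outer.074 [184, 267] .07 [184, 273] inner [210, 213] land top [239, 127] land bot [237, 155] keytop outer [215, 197] gapfloor [223, 194]
-14 outer.074 [238, 290] .07 [237, 295] inner [252, 231] land top [271, 140] land bot [267, 168] keytop outer [255, 214] gapfloor [258, 208]
0 outer.074 [295, 297] .07 [294, 302] inner [296, 237] land top [305, 145] land bot [298, 172] keytop outer [298, 220] gapfloor [295, 213]
14 outer.074 [353, 290] .07 [350, 295] inner [341, 231] land top [338, 140] land bot [329, 168] keytop outer [341, 214] gapfloor [332, 208]
28 outer.074 [408, 267] .07 [404, 273] inner [383, 213] land top [371, 127] land bot [359, 156] keytop outer [382, 197] gapfloor [367, 194]
40 outer.074 [450, 237] .07 [445, 244] inner [416, 190] land top [395, 109] land bot [382, 139] keytop outer [413, 174] gapfloor [394, 174]
100 [(0, 196)]
120 [(0, 3), (82, 227)]
140 [(0, 6), (83, 135), (159, 255)]
160 [(0, 6), (84, 137), (190, 264)]
270 [(143, 169), (218, 229), (244, 306)]
290 [(144, 169), (220, 231), (242, 306)]
310 [(144, 169), (219, 229), (244, 306)]
330 [(144, 167), (216, 223), (247, 309)]
350 [(135, 156), (239, 303)]
```

Call:
carry_out(
  moves=[
    {"twist": [0, 0, 0], "travel": [-0.1, 0, 0.8], "gripper": 0},
    {"twist": [0, 0, 0], "travel": [-0.1, 0, 1.4], "gripper": 0},
    {"twist": [0, 0, 0], "travel": [-0.1, 0, 1.8], "gripper": 0},
    {"twist": [0, 0, 0], "travel": [-0.1, 0, 1.8], "gripper": 0},
    {"twist": [0, 0, 0], "travel": [-0.1, 0, 1.8], "gripper": 0},
  ],
)

```text
time_s: 11.38
tcp_pos: [0.5282, 0.07, 0.079]
tcp_rot: [-3.032, 0.822, -0.0]
ft_force: [0.8, -0.4, -0.9]
gripper_width: 0.0124
gripper_force: 97.6
```

Run:
```python
from h import *
stat();[read_camera('side') for _ in range(1)];stat()
```

```text
t 11.375 tcp [0.5282 0.07   0.079 ] yaw -30.32 tip [0.6179 0.0175 0.0798] r mm 17.28 ang -31.7 F [ 0.8  -0.44 -0.86] tq [ 0.004 -0.012 -0.024] w 0.0124
t 11.425 tcp [0.5282 0.07   0.0791] yaw -30.32 tip [0.6179 0.0175 0.0799] r mm 17.29 ang -31.8 F [ 0.56  0.81 -0.3 ] tq [-0.029  0.015  0.018] w 0.0124
```

Call:
carry_out(
  moves=[
    {"twist": [0, 0, 0], "travel": [0.08, 0.05, 0], "gripper": 0},
    {"twist": [0, 0, 0], "travel": [0.17, 0.105, 0], "gripper": 0},
    {"twist": [0, 0, 0], "travel": [0.17, 0.105, 0], "gripper": 0},
  ],
)

```text
time_s: 11.8
tcp_pos: [0.5285, 0.0686, 0.0789]
tcp_rot: [-3.032, 0.821, 0.002]
ft_force: [-4.9, 4.3, 2.0]
gripper_width: 0.0121
gripper_force: 98.0
```

Call:
carry_out(
  moves=[
    {"twist": [0, 0, 0], "travel": [0.04, 0.025, 0], "gripper": 0},
    {"twist": [0, 0, 0], "travel": [0.04, 0.025, 0], "gripper": 0},
  ],
)

```text
time_s: 12.05
tcp_pos: [0.5285, 0.0684, 0.0789]
tcp_rot: [-3.032, 0.821, 0.003]
ft_force: [-6.8, 6.6, 3.1]
gripper_width: 0.012
gripper_force: 98.1
```

Call:
carry_out(
  moves=[
    {"twist": [0, 0, 0], "travel": [0.04, 0.025, 0], "gripper": 0},
    {"twist": [0, 0, 0], "travel": [0.04, 0.025, 0], "gripper": 0},
  ],
)

```text
time_s: 12.3
tcp_pos: [0.5285, 0.0683, 0.0789]
tcp_rot: [-3.032, 0.821, 0.004]
ft_force: [-10.4, 6.8, 4.1]
gripper_width: 0.012
gripper_force: 98.3
```

Contact, and firmer than I want, so I back off at once.

Call:
carry_out(
  moves=[
    {"twist": [0, 0, 0], "travel": [-0.17, -0.1, 0], "gripper": 0},
    {"twist": [0, 0, 0], "travel": [-0.17, -0.1, 0], "gripper": 0},
    {"twist": [0, 0, 0], "travel": [-0.17, -0.1, 0], "gripper": 0},
  ],
)

```text
time_s: 12.68
tcp_pos: [0.5286, 0.069, 0.0789]
tcp_rot: [-3.032, 0.822, -0.0]
ft_force: [-0.6, 1.4, -0.5]
gripper_width: 0.0121
gripper_force: 97.6
```

Run:
```python
from h import *
stat()
w=read_camera('wrist');w['world_to_cam']=np.load('wc_wrist.npy')
# pose at w8 picture
tcp=np.array([.5291,.0695,.0973]);y=np.radians(-30.32);R=np.array([[np.cos(y),np.sin(y),0],[np.sin(y),-np.cos(y),0],[0,0,-1]])
for x,z in ((.06,-.0453),(.08,-.0453),(.095,-.0453),(.1065,-.0453)): print(x,((proj(w,tcp+R@[x,0,z])-[234,0])*5).round())
fr=cv2.cvtColor(cv2.imread('pics/w8.png')[:400,:400],cv2.COLOR_BGR2GRAY)
for r in (20,60,120,200,260,300): print(r,fr[r,150:275:5].tolist())
```

```text
t 12.675 tcp [0.5286 0.069  0.0789] yaw -30.32 tip [0.6183 0.0165 0.0798] r mm 16.24 ang -31.4 F [-0.61  1.39 -0.47] tq [ 0.176 -0.014  0.059] w 0.0121
0.06 [201. 712.]
0.08 [201. 396.]
0.095 [200. 138.]
0.1065 [200. -73.]
20 [231, 234, 229, 182, 130, 132, 159, 178, 188, 194, 201, 212, 222, 221, 212, 203, 194, 182, 166, 148, 164, 209, 230, 230, 229]
60 [231, 231, 219, 184, 142, 133, 156, 178, 188, 194, 202, 214, 223, 222, 213, 202, 193, 183, 168, 148, 163, 208, 229, 229, 228]
120 [112, 112, 111, 110, 112, 132, 160, 178, 189, 195, 202, 214, 224, 223, 213, 203, 195, 185, 166, 151, 189, 228, 234, 233, 232]
200 [121, 128, 126, 131, 135, 140, 158, 176, 188, 195, 203, 215, 225, 224, 215, 204, 194, 184, 165, 153, 194, 229, 231, 228, 228]
260 [139, 113, 92, 85, 96, 125, 158, 177, 188, 195, 204, 216, 226, 224, 216, 205, 195, 185, 170, 144, 122, 114, 111, 110, 110]
300 [232, 232, 233, 236, 219, 175, 159, 174, 187, 196, 204, 217, 225, 224, 216, 205, 195, 185, 170, 141, 107, 88, 84, 81, 80]
```

Call:
carry_out(
  moves=[
    {"twist": [0, 0, 0], "travel": [-0.06, -0.04, 0], "gripper": 0},
    {"twist": [0, 0, 0], "travel": [-0.06, -0.04, 0], "gripper": 0},
    {"twist": [0, 0, 0], "travel": [-0.06, -0.04, 0.1], "gripper": 0},
    {"twist": [0, 0, 0], "travel": [-0.06, -0.04, 0.2], "gripper": 0},
    {"twist": [0, 0, 0], "travel": [-0.06, -0.04, 0.2], "gripper": 0},
  ],
)

```text
time_s: 13.35
tcp_pos: [0.5281, 0.0697, 0.0768]
tcp_rot: [3.032, -0.822, -0.0]
ft_force: [0.1, -0.8, -0.2]
gripper_width: 0.0124
gripper_force: 97.6
```

```bash
python3 -c "
from h import *
stat()"
```

```text
t 13.35 tcp [0.5281 0.0697 0.0768] yaw -30.32 tip [0.6178 0.0172 0.0775] r mm 17.09 ang -31.1 F [ 0.06 -0.83 -0.22] tq [ 0.007  0.027 -0.017] w 0.0124
```

Call:
carry_out(
  moves=[
    {"twist": [0, 0, 0], "travel": [0, 0, 0.05], "gripper": 0},
    {"twist": [0, 0, 0], "travel": [0, 0, 0.1], "gripper": 0},
    {"twist": [0, 0, 0], "travel": [0, 0, 0.1], "gripper": 0},
  ],
)

```text
time_s: 13.72
tcp_pos: [0.5281, 0.0697, 0.0759]
tcp_rot: [3.032, -0.822, -0.0]
ft_force: [-0.5, 0.6, -0.1]
gripper_width: 0.0123
gripper_force: 97.6
```

Call:
carry_out(
  moves=[
    {"twist": [0, 0, 0], "travel": [0, 0, 0.05], "gripper": 0},
    {"twist": [0, 0, 0], "travel": [0, 0, 0.1], "gripper": 0},
    {"twist": [0, 0, 0], "travel": [0, 0, 0.1], "gripper": 0},
  ],
)

```text
time_s: 14.1
tcp_pos: [0.5281, 0.0698, 0.0748]
tcp_rot: [3.032, -0.822, -0.0]
ft_force: [0.0, -0.2, -1.3]
gripper_width: 0.0122
gripper_force: 97.6
```

Call:
carry_out(
  moves=[
    {"twist": [0, 0, 0], "travel": [0, 0, 0.05], "gripper": 0},
    {"twist": [0, 0, 0], "travel": [0, 0, 0.1], "gripper": 0},
    {"twist": [0, 0, 0], "travel": [0, 0, 0.1], "gripper": 0},
  ],
)

```text
time_s: 14.48
tcp_pos: [0.5281, 0.0698, 0.0738]
tcp_rot: [3.032, -0.822, -0.0]
ft_force: [0.3, -0.1, -1.2]
gripper_width: 0.0124
gripper_force: 97.6
```

Call:
carry_out(
  moves=[
    {"twist": [0, 0, 0], "travel": [0, 0, 0.04], "gripper": 0},
    {"twist": [0, 0, 0], "travel": [0, 0, 0.08], "gripper": 0},
    {"twist": [0, 0, 0], "travel": [0, 0, 0.08], "gripper": 0},
  ],
)

```text
time_s: 14.85
tcp_pos: [0.5281, 0.0698, 0.073]
tcp_rot: [3.032, -0.822, -0.0]
ft_force: [-0.7, 0.7, -1.4]
gripper_width: 0.0123
gripper_force: 97.6
```

Call:
carry_out(
  moves=[
    {"twist": [0, 0, 0], "travel": [0, 0, 0.04], "gripper": 0},
    {"twist": [0, 0, 0], "travel": [0, 0, 0.08], "gripper": 0},
    {"twist": [0, 0, 0], "travel": [0, 0, 0.08], "gripper": 0},
  ],
)

```text
time_s: 15.22
tcp_pos: [0.5281, 0.0698, 0.0722]
tcp_rot: [-3.032, 0.822, 0.0]
ft_force: [0.1, 0.1, -1.2]
gripper_width: 0.0126
gripper_force: 97.6
```

Call:
carry_out(
  moves=[
    {"twist": [0, 0, 0], "travel": [0, 0, 0.04], "gripper": 0},
    {"twist": [0, 0, 0], "travel": [0, 0, 0.08], "gripper": 0},
    {"twist": [0, 0, 0], "travel": [0, 0, 0.08], "gripper": 0},
  ],
)

```text
time_s: 15.6
tcp_pos: [0.5281, 0.0698, 0.0714]
tcp_rot: [3.032, -0.822, -0.0]
ft_force: [-0.5, 0.2, -2.3]
gripper_width: 0.0123
gripper_force: 97.6
```

Call:
carry_out(
  moves=[
    {"twist": [0, 0, 0], "travel": [0, 0, 0.03], "gripper": 0},
    {"twist": [0, 0, 0], "travel": [0, 0, 0.06], "gripper": 0},
    {"twist": [0, 0, 0], "travel": [0, 0, 0.06], "gripper": 0},
  ],
)

```text
time_s: 15.98
tcp_pos: [0.5281, 0.0697, 0.0709]
tcp_rot: [3.032, -0.822, -0.0]
ft_force: [-0.0, -0.8, -1.3]
gripper_width: 0.0124
gripper_force: 97.6
```

Call:
carry_out(
  moves=[
    {"twist": [0, 0, 0], "travel": [0, 0, 0.03], "gripper": 0},
    {"twist": [0, 0, 0], "travel": [0, 0, 0.06], "gripper": 0},
    {"twist": [0, 0, 0], "travel": [0, 0, 0.06], "gripper": 0},
  ],
)

```text
time_s: 16.35
tcp_pos: [0.5282, 0.0698, 0.0703]
tcp_rot: [-3.032, 0.822, 0.0]
ft_force: [0.2, -0.5, -0.7]
gripper_width: 0.0118
gripper_force: 97.6
```

Call:
carry_out(
  moves=[
    {"twist": [0, 0, 0], "travel": [0, 0, 0.03], "gripper": 0},
    {"twist": [0, 0, 0], "travel": [0, 0, 0.05], "gripper": 0},
    {"twist": [0, 0, 0], "travel": [0, 0, 0.05], "gripper": 0},
  ],
)

```text
time_s: 16.73
tcp_pos: [0.5282, 0.0698, 0.0698]
tcp_rot: [-3.032, 0.822, -0.0]
ft_force: [0.6, 0.1, -0.8]
gripper_width: 0.0121
gripper_force: 97.6
```

Call:
carry_out(
  moves=[
    {"twist": [0, 0, 0], "travel": [0, 0, 0.03], "gripper": 0},
    {"twist": [0, 0, 0], "travel": [0, 0, 0.05], "gripper": 0},
    {"twist": [0, 0, 0], "travel": [0, 0, 0.05], "gripper": 0},
  ],
)

```text
time_s: 17.1
tcp_pos: [0.5282, 0.0698, 0.0693]
tcp_rot: [-3.032, 0.822, -0.0]
ft_force: [0.2, 0.5, -0.6]
gripper_width: 0.0119
gripper_force: 97.6
```

Call:
carry_out(
  moves=[
    {"twist": [0, 0, 0], "travel": [0, 0, 0.03], "gripper": 0},
    {"twist": [0, 0, 0], "travel": [0, 0, 0.05], "gripper": 0},
    {"twist": [0, 0, 0], "travel": [0, 0, 0.05], "gripper": 0},
  ],
)

```text
time_s: 17.48
tcp_pos: [0.5282, 0.0698, 0.0688]
tcp_rot: [-3.032, 0.822, -0.0]
ft_force: [-0.7, 0.3, 0.4]
gripper_width: 0.0122
gripper_force: 97.8
```

Call:
carry_out(
  moves=[
    {"twist": [0, 0, 0], "travel": [0, 0, 0.02], "gripper": 0},
    {"twist": [0, 0, 0], "travel": [0, 0, 0.04], "gripper": 0},
    {"twist": [0, 0, 0], "travel": [0, 0, 0.04], "gripper": 0},
  ],
)

```text
time_s: 17.85
tcp_pos: [0.5282, 0.0698, 0.0684]
tcp_rot: [-3.032, 0.822, -0.0]
ft_force: [-1.6, 0.1, 2.4]
gripper_width: 0.0123
gripper_force: 98.0
```

Contact with the disc at the expected height, about 3.5 N and within 1 mm of the predicted floor. The tip is down in the gap. I ease the load slightly and start pulling along the clip's -x, which is tool -x.

Call:
carry_out(
  moves=[
    {"twist": [0, 0, 0], "travel": [0, 0, 0], "gripper": 0},
    {"twist": [0, 0, 0], "travel": [0, 0, -0.02], "gripper": 0},
    {"twist": [0, 0, 0], "travel": [-0.07, 0, -0.02], "gripper": 0},
    {"twist": [0, 0, 0], "travel": [-0.14, 0, -0.02], "gripper": 0},
    {"twist": [0, 0, 0], "travel": [-0.14, 0, -0.02], "gripper": 0},
  ],
)

```text
time_s: 18.48
tcp_pos: [0.527, 0.0704, 0.0686]
tcp_rot: [3.032, -0.822, 0.0]
ft_force: [0.1, -0.5, 0.1]
gripper_width: 0.0123
gripper_force: 97.8
```

```bash
python3 -c "
from h import *
stat()"
```

```text
t 18.475 tcp [0.527  0.0704 0.0686] yaw -30.32 tip [0.6167 0.0179 0.0694] r mm 18.26 ang -29.0 F [ 0.07 -0.51  0.07] tq [-0.119 -0.234 -0.009] w 0.0123
```

Call:
carry_out(
  moves=[
    {"twist": [0, 0, 0], "travel": [-0.05, 0, 0], "gripper": 0},
    {"twist": [0, 0, 0], "travel": [-0.1, 0, 0], "gripper": 0},
    {"twist": [0, 0, 0], "travel": [-0.1, 0, 0], "gripper": 0},
  ],
)

```text
time_s: 18.85
tcp_pos: [0.5261, 0.0709, 0.0686]
tcp_rot: [3.032, -0.822, 0.0]
ft_force: [1.8, -0.7, -1.1]
gripper_width: 0.0121
gripper_force: 97.7
```

```bash
python3 -c "
from h import *
stat()"
```

```text
t 18.85 tcp [0.5261 0.0709 0.0686] yaw -30.32 tip [0.6159 0.0184 0.0694] r mm 19.06 ang -27.5 F [ 1.76 -0.68 -1.06] tq [-0.349 -0.408 -0.065] w 0.0121
```

Call:
carry_out(
  moves=[
    {"twist": [0, 0, 0], "travel": [-0.05, 0, 0], "gripper": 0},
    {"twist": [0, 0, 0], "travel": [-0.1, 0, 0], "gripper": 0},
    {"twist": [0, 0, 0], "travel": [-0.1, 0, 0], "gripper": 0},
  ],
)

```text
time_s: 19.23
tcp_pos: [0.5253, 0.0713, 0.0686]
tcp_rot: [3.032, -0.822, 0.0]
ft_force: [3.2, -3.4, -1.2]
gripper_width: 0.0122
gripper_force: 97.6
```

Call:
carry_out(
  moves=[
    {"twist": [0, 0, 0], "travel": [-0.04, 0, 0], "gripper": 0},
    {"twist": [0, 0, 0], "travel": [-0.08, 0, 0], "gripper": 0},
    {"twist": [0, 0, 0], "travel": [-0.08, 0, 0], "gripper": 0},
  ],
)

```text
time_s: 19.6
tcp_pos: [0.5246, 0.0717, 0.0686]
tcp_rot: [3.032, -0.822, 0.0]
ft_force: [2.8, -4.6, -0.7]
gripper_width: 0.0123
gripper_force: 97.6
```

Call:
carry_out(
  moves=[
    {"twist": [0, 0, 0], "travel": [-0.04, 0, 0], "gripper": 0},
    {"twist": [0, 0, 0], "travel": [-0.08, 0, 0], "gripper": 0},
    {"twist": [0, 0, 0], "travel": [-0.08, 0, 0], "gripper": 0},
  ],
)

```text
time_s: 19.98
tcp_pos: [0.524, 0.0719, 0.0686]
tcp_rot: [3.032, -0.822, 0.001]
ft_force: [3.9, -5.7, -1.0]
gripper_width: 0.012
gripper_force: 97.6
```

Call:
carry_out(
  moves=[
    {"twist": [0, 0, 0], "travel": [-0.04, 0, 0], "gripper": 0},
    {"twist": [0, 0, 0], "travel": [-0.07, 0, 0], "gripper": 0},
    {"twist": [0, 0, 0], "travel": [-0.07, 0, 0], "gripper": 0},
  ],
)

```text
time_s: 20.35
tcp_pos: [0.5234, 0.0721, 0.0686]
tcp_rot: [3.032, -0.822, 0.001]
ft_force: [4.1, -7.2, -1.2]
gripper_width: 0.0122
gripper_force: 97.6
```

Call:
carry_out(
  moves=[
    {"twist": [0, 0, 0], "travel": [-0.04, 0, 0], "gripper": 0},
    {"twist": [0, 0, 0], "travel": [-0.07, 0, 0], "gripper": 0},
    {"twist": [0, 0, 0], "travel": [-0.07, 0, 0], "gripper": 0},
  ],
)

```text
time_s: 20.72
tcp_pos: [0.5228, 0.0725, 0.0686]
tcp_rot: [3.032, -0.822, 0.001]
ft_force: [4.0, -7.0, -1.4]
gripper_width: 0.0124
gripper_force: 97.7
```

Call:
carry_out(
  moves=[
    {"twist": [0, 0, 0], "travel": [-0.05, 0, 0], "gripper": 0},
    {"twist": [0, 0, 0], "travel": [-0.1, 0, 0], "gripper": 0},
    {"twist": [0, 0, 0], "travel": [-0.1, 0, 0], "gripper": 0},
  ],
)

```text
time_s: 21.1
tcp_pos: [0.5218, 0.0733, 0.0686]
tcp_rot: [3.032, -0.822, 0.0]
ft_force: [3.2, -4.6, -1.2]
gripper_width: 0.0124
gripper_force: 97.7
```

```bash
python3 -c "
from h import *
stat()"
```

```text
t 21.1 tcp [0.5218 0.0733 0.0686] yaw -30.34 tip [0.6115 0.0207 0.0694] r mm 23.52 ang -21.6 F [ 3.18 -4.63 -1.22] tq [-0.835 -0.576 -0.247] w 0.0124
```

Force peaked at about 8 N and is now dropping, so the clip is giving way. I keep pulling.

Call:
carry_out(
  moves=[
    {"twist": [0, 0, 0], "travel": [-0.07, 0, 0], "gripper": 0},
    {"twist": [0, 0, 0], "travel": [-0.14, 0, 0], "gripper": 0},
    {"twist": [0, 0, 0], "travel": [-0.2, 0, 0], "gripper": 0},
    {"twist": [0, 0, 0], "travel": [-0.2, 0, 0], "gripper": 0},
  ],
)

```text
time_s: 21.6
tcp_pos: [0.5198, 0.0747, 0.0686]
tcp_rot: [-3.032, 0.821, 0.001]
ft_force: [0.4, -0.7, -0.3]
gripper_width: 0.0123
gripper_force: 97.9
```

Call:
carry_out(
  moves=[
    {"twist": [0, 0, 0], "travel": [-0.2, 0, 0], "gripper": 0},
    {"twist": [0, 0, 0], "travel": [-0.4, 0, 0], "gripper": 0},
    {"twist": [0, 0, 0], "travel": [-0.6, 0, 0], "gripper": 0},
    {"twist": [0, 0, 0], "travel": [-0.8, 0, 0], "gripper": 0},
    {"twist": [0, 0, 0], "travel": [-1.0, 0, 0], "gripper": 0},
    {"twist": [0, 0, 0], "travel": [-1.2, 0, 0], "gripper": 0},
    {"twist": [0, 0, 0], "travel": [-1.2, 0, 0], "gripper": 0},
  ],
)

```text
time_s: 22.48
tcp_pos: [0.5094, 0.0807, 0.0686]
tcp_rot: [3.032, -0.821, -0.001]
ft_force: [0.0, 1.3, 0.6]
gripper_width: 0.012
gripper_force: 97.9
```

Run:
```python
from h import *
stat()
```

```text
t 22.475 tcp [0.5094 0.0807 0.0686] yaw -30.31 tip [0.5992 0.0282 0.0693] r mm 37.31 ang -13.7 F [0.01 1.29 0.56] tq [ 0.015  0.014 -0.002] w 0.012
```

Call:
carry_out(
  moves=[
    {"twist": [0, 0, 0], "travel": [-0.2, 0, 0], "gripper": 0},
    {"twist": [0, 0, 0], "travel": [-0.4, 0, 0], "gripper": 0},
    {"twist": [0, 0, 0], "travel": [-0.6, 0, 0], "gripper": 0},
    {"twist": [0, 0, 0], "travel": [-0.8, 0, 0], "gripper": 0},
    {"twist": [0, 0, 0], "travel": [-1.0, 0, 0], "gripper": 0},
    {"twist": [0, 0, 0], "travel": [-1.2, 0, 0], "gripper": 0},
    {"twist": [0, 0, 0], "travel": [-1.3, 0, 0], "gripper": 0},
    {"twist": [0, 0, 0], "travel": [-1.3, 0, 0], "gripper": 0},
  ],
)

```text
time_s: 23.48
tcp_pos: [0.4984, 0.0872, 0.0686]
tcp_rot: [-3.032, 0.821, 0.0]
ft_force: [-0.0, -0.2, 1.0]
gripper_width: 0.0118
gripper_force: 97.9
```

Call:
carry_out(
  moves=[
    {"twist": [0, 0, 0], "travel": [0.15, 0.05, 0], "gripper": 0},
    {"twist": [0, 0, 0], "travel": [0.15, 0.05, -0.2], "gripper": 0},
    {"twist": [0, 0, 0], "travel": [0.15, 0.05, -0.5], "gripper": 0},
    {"twist": [0, 0, 0], "travel": [0.15, 0.05, -1.5], "gripper": 0},
    {"twist": [0, 0, 0], "travel": [0.15, 0.05, -4], "gripper": 0},
    {"twist": [0, 0, 0], "travel": [0.15, 0.05, -7], "gripper": 0},
    {"twist": [0, 0, 0], "travel": [0.15, 0.05, -8], "gripper": 0},
    {"twist": [0, 0, 0], "travel": [0.15, 0.05, -8], "gripper": 0},
  ],
)

```text
time_s: 24.48
tcp_pos: [0.4996, 0.086, 0.1488]
tcp_rot: [-3.032, 0.821, -0.001]
ft_force: [0.2, -0.3, -1.3]
gripper_width: 0.0124
gripper_force: 97.7
```

Run:
```python
from h import *
stat()
w=cam('wrist');cv2.imwrite('pics/w9.png',w['frame'])
# rectify disc plane (z=.074) to carousel frame, 1 mm/px, +x right, print coarse map of darkness
c,s_=np.cos(YAW+np.pi),np.sin(YAW+np.pi);g=np.arange(-72,33,4)
fr=cv2.GaussianBlur(cv2.cvtColor(w['frame'],cv2.COLOR_BGR2GRAY),(0,0),1)
for y in range(44,-45,-3):
    row=''
    for x in range(-72,33,2):
        q=proj(w,np.r_[AX+np.array([c*x-s_*y,s_*x+c*y])/1e3,.074]);u,v=q.round().astype(int)
        row+=('#' if fr[v,u]<90 else '+' if fr[v,u]<140 else '.') if 0<=u<560 and 0<=v<420 else ' '
    print('%4d'%y,row)
```

```text
t 24.475 tcp [0.4996 0.086  0.1488] yaw -30.32 tip [0.5893 0.0334 0.1496] r mm 48.18 ang -10.0 F [ 0.22 -0.31 -1.27] tq [0.015 0.014 0.041] w 0.0124
  44 ######......................                         
  41 #####.......................                         
  38 +###........................                         
  35 +##....####.................                         
  32 ##+...######................                         
  29 ##....+####.................                         
  26 #+...............+++++++....                         
  23 #............+++++++++++....                         
  20 ............++++....++......                         
  17 ...........+++++....++......                         
  14 .........+++...++...........                         
  11 ............................                         
   8 ............................                         
   5 ............................                         
   2 ..#####+.++.................                         
  -1 ..#####..+++................                         
  -4 ...+##...+++...........++...                         
  -7 ..........+++.....++....++..                         
 -10 ...........+++....++....++++                         
 -13 .............++++.+++.++++++                         
 -16 ...............+++++++++++..                         
 -19 ....................+.......                         
 -22 #...........................                         
 -25 #.......++..................                         
 -28 ##....#####.................                         
 -31 ##+...#####.................                         
 -34 ###....####.................                         
 -37 ####........................                         
 -40 #####.......................                         
 -43 ######......................
```

The rectified wrist image shows the clip as a full flat ring. Its left edge is at x = -54 mm and it spans y = -19 to +26, so the centre is about 31 mm from the axis and clear of the spindle. I return the pick.

Call:
carry_out(
  moves=[
    {"twist": [0, 0, -0.1], "travel": [-2.4, -2.5, -1], "gripper": 0},
    {"twist": [0, 0, -0.2], "travel": [-4.8, -5, -1], "gripper": 0},
    {"twist": [0, 0, -0.3], "travel": [-7.2, -7.5, -1], "gripper": 0},
    {"twist": [0, 0, -0.4], "travel": [-9.6, -10, -1], "gripper": 0},
    {"twist": [0, 0, -0.5], "travel": [-12, -12.5, -1], "gripper": 0},
    {"twist": [0, 0, -0.6], "travel": [-14.5, -15, -1], "gripper": 0},
    {"twist": [0, 0, -0.7], "travel": [-16.9, -17.7, -1], "gripper": 0},
    {"twist": [0, 0, -0.7], "travel": [-16.9, -17.7, -1], "gripper": 0},
  ],
)

```text
time_s: 25.52
tcp_pos: [0.4418, 0.3255, 0.157]
tcp_rot: [3.129, 0.273, -0.003]
ft_force: [0.6, 0.3, -1.6]
gripper_width: 0.0122
gripper_force: 97.8
```

Run:
```python
from h import *
s,M,p=stat();print(M.T@(np.array([.443,.3236,.0130])-s['tcp_pos'])*100)
```

```text
t 25.525 tcp [0.4418 0.3255 0.157 ] yaw 9.99 tip [0.5443 0.3436 0.1576] r mm 351.02 ang -46.1 F [ 0.61  0.26 -1.64] tq [0.011 0.016 0.011] w 0.0122
[ 0.11081864  0.19974384 14.39880911]
```

Call:
carry_out(
  moves=[
    {"twist": [0, 0, 0], "travel": [0.1, 0.2, 3], "gripper": 0},
    {"twist": [0, 0, 0], "travel": [0.1, 0.2, 7], "gripper": 0},
    {"twist": [0, 0, 0], "travel": [0.1, 0.2, 10.5], "gripper": 0},
    {"twist": [0, 0, 0], "travel": [0.1, 0.2, 12.5], "gripper": 0},
    {"twist": [0, 0, 0], "travel": [0.1, 0.2, 13.5], "gripper": 0},
    {"twist": [0, 0, 0], "travel": [0.1, 0.2, 13.9], "gripper": 0},
    {"twist": [0, 0, 0], "travel": [0.1, 0.2, 13.9], "gripper": 0},
  ],
)

```text
time_s: 26.4
tcp_pos: [0.4444, 0.3222, 0.0196]
tcp_rot: [-3.13, -0.267, -0.0]
ft_force: [0.3, 2.5, -3.4]
gripper_width: 0.0119
gripper_force: 98.1
```

Call:
carry_out(
  moves=[
    {"twist": [0, 0, 0], "travel": [0, 0, 0.15], "gripper": 0},
    {"twist": [0, 0, 0], "travel": [0, 0, 0.35], "gripper": 0},
    {"twist": [0, 0, 0], "travel": [0, 0, 0.35], "gripper": 0},
  ],
)

```text
time_s: 26.78
tcp_pos: [0.4443, 0.3223, 0.0161]
tcp_rot: [-3.13, -0.268, -0.0]
ft_force: [1.2, 3.0, -1.3]
gripper_width: 0.0124
gripper_force: 98.2
```

Call:
carry_out(
  moves=[
    {"twist": [0, 0, 0], "travel": [-0.1, -0.12, 0], "gripper": 0},
    {"twist": [0, 0, 0], "travel": [-0.1, -0.12, 0.15], "gripper": 0},
    {"twist": [0, 0, 0], "travel": [-0.1, -0.12, 0.3], "gripper": 0},
    {"twist": [0, 0, 0], "travel": [-0.1, -0.12, 0.3], "gripper": 0},
  ],
)

```text
time_s: 27.28
tcp_pos: [0.443, 0.3231, 0.0129]
tcp_rot: [3.13, 0.268, -0.0]
ft_force: [0.5, 0.1, -1.1]
gripper_width: 0.0127
gripper_force: 98.3
```

Free inside the notches. I lower it the last bit, then open.

Call:
carry_out(
  moves=[
    {"twist": [0, 0, 0], "travel": [0, 0, 0.06], "gripper": 0},
    {"twist": [0, 0, 0], "travel": [0, 0, 0.12], "gripper": 0},
    {"twist": [0, 0, 0], "travel": [0, 0, 0.12], "gripper": 0},
  ],
)

```text
time_s: 27.65
tcp_pos: [0.4431, 0.3233, 0.0123]
tcp_rot: [-3.13, -0.268, -0.0]
ft_force: [-2.6, -1.0, 5.3]
gripper_width: 0.0122
gripper_force: 99.2
```

Seated: 5 N up. I open and retreat.

Call:
carry_out(
  moves=[
    {"twist": [0, 0, 0], "travel": [0, 0, 0], "gripper": 70},
    {"twist": [0, 0, 0], "travel": [0, 0, 0], "gripper": 70},
    {"twist": [0, 0, 0], "travel": [0, 0, 0], "gripper": 70},
    {"twist": [0, 0, 0], "travel": [0, 0, 0], "gripper": 70},
    {"twist": [0, 0, 0], "travel": [0, 0, 0], "gripper": 70},
    {"twist": [0, 0, 0], "travel": [0, 0, 0], "gripper": 70},
    {"twist": [0, 0, 0], "travel": [0, 0, 0], "gripper": 70},
  ],
)

```text
time_s: 28.52
tcp_pos: [0.4431, 0.3233, 0.0119]
tcp_rot: [-3.13, -0.268, -0.0]
ft_force: [0.0, 0.4, 0.9]
gripper_width: 0.0594
gripper_force: 0.0
```

Call:
carry_out(
  moves=[
    {"twist": [0, 0, 0], "travel": [0, 0, -2], "gripper": 70},
    {"twist": [0, 0, 0], "travel": [0, 0, -5], "gripper": 70},
    {"twist": [0, 0, 0], "travel": [0, 0, -10], "gripper": 70},
    {"twist": [0, 0, 0], "travel": [0, 0, -15], "gripper": 70},
    {"twist": [0, 0, 0], "travel": [0, 0, -19], "gripper": 70},
    {"twist": [0, 0, 0], "travel": [0, 0, -20], "gripper": 70},
    {"twist": [0, 0, 0], "travel": [0, 0, -20], "gripper": 70},
    {"twist": [0, 0, 0], "travel": [0, 0, -20], "gripper": 70},
  ],
)

```text
time_s: 29.52
tcp_pos: [0.4427, 0.323, 0.2103]
tcp_rot: [3.129, 0.268, -0.004]
ft_force: [-0.8, -0.8, 0.4]
gripper_width: 0.0597
gripper_force: 0.0
```

Run:
```python
from h import *
stat();w=cam('wrist');cv2.imwrite('pics/w10.png',w['frame'])
fr=cv2.cvtColor(w['frame'],cv2.COLOR_BGR2GRAY)
# coarse map in the rest's frame at z=.062, using world measurements
y=np.radians(9.7);c,s=np.cos(y),np.sin(y);o=np.array([.4422,.323])
for Y in range(24,-25,-3):
    row=''
    for X in range(-60,126,3):
        u,v=proj(w,np.r_[o+np.array([c*X-s*Y,s*X+c*Y])/1e3,.060]).round().astype(int)
        row+=('#' if fr[v,u]>225 else '+' if fr[v,u]>150 else '.') if 0<=u<560 and 0<=v<420 else ' '
    print('%4d'%Y,row)
```

```text
t 29.525 tcp [0.4427 0.323  0.2103] yaw 9.78 tip [0.5452 0.3406 0.2108] r mm 347.97 ang -46.1 F [-0.77 -0.84  0.36] tq [ 0.016 -0.004  0.068] w 0.0597
  24 ..............................................................
  21 ........###############################+......................
  18 ........###+###########################+......................
  15 ........###...++#################.#####+......................
  12 ........###....+#################.#####+......................
   9 ........####...+#################+#####+......................
   6 ......++###############################+......................
   3 ......#################################.......................
   0 ......##################################################......
  -3 ......##################################################......
  -6 ......#################################+......................
  -9 ........#+++..++#################.#####+......................
 -12 ........###....+#################.#####.......................
 -15 ........###++####################+#####.......................
 -18 ........###############################.......................
 -21 .............++++++++...++###########+#.......................
 -24 ..............................................................
```

The pick lies in its rest, back end at about -43 mm, bend at about 107 mm and within 2 mm sideways. The clip is clear and the gripper is away.

```bash
python3 -c "
from rig import *
print(finish_job())"
```

```text
the job is handed in; nothing more can be done
None
```

The clip is out of its groove and lies flat on the carousel about 31 mm from the spindle's axis, the pick is back in its rest, and the job was handed in at about 29.5 s; the hand-in returned no verdict.

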